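Close the ice-melt well of the genkan bin

TASK

Close the round ice-melt well in the open bay of the white tilt-out bin: pick the stainless lid up off the tiles by its bar handle, turn it until its three holes find the three studs round the mouth, and ease it down the studs until it lies flush on the rim, feeling for the fit and never forcing it. Then swing the red catch right in over the lid's edge, let go, and leave everything else where it is.

Things in the scene. Friction and masses are not known exactly. Their poses are not given: they have to be found in the camera images.
- lid: Stainless lid, lying flat on the tiles, handle up: disc 140 mm wide, 5 mm thick, 0.27-0.53 kg. Origin: centre of its underside; z up. Three through holes 10 mm wide, on a circle of 56 mm radius about the centre, at 0, 120 and 240 degrees from its own x. Low dome, top 7.5 mm above the underside, within 43 mm of the centre.
- lid_handle (a point): Centre of the lid's dark bar handle, 28 mm above the lid's underside. The bar lies along the lid's own x: 66 mm long, 14 mm wide (along y, the way to pinch it), 16 mm tall (20 to 36 mm above the underside), on two 10 mm posts at x = +-26 mm; free underneath between the posts.
- bin: White ABS tilt-out bin, fixed, bay open to the robot. Origin: axis of its round well, at tile level; z up, x from the leaning front flap towards the housing. Bay walls 50 mm high, flap 60 mm, housing 150 mm high from 120 mm beyond the axis. The bay's other half (its +y side) holds scoop and strainer.
- well_rim (a point): Centre of the flat rim (140 mm wide) that the lid must lie on, 80 mm above the tiles; axes as the bin's. Three studs, 8 mm thick, tips tapering to 4.4 mm over the last 3 mm, rise 18 mm above it on a 56 mm radius, nominally at 0, 120, 240 degrees from x. But this ring is clamped on by hand, turned up to 26 degrees either way: no reading tells it, see or feel it. Never over 40 N on it.
- catch (a joint): Red swing catch in front of the well (the bin's -x side): flat arm 46 mm long, 14 mm wide, 6 mm thick, passing 2.5 mm above a seated lid. Radians: at 0 the arm points along the bin's +y, clear of the lid; grows clockwise seen from above, in over the lid; 1.57 points to the well's axis = closed; stops at -0.5 and 1.6. Stiff: about 2 N at the pin; stays where left.
- catch_pin (a point): Middle of the catch's upright red thumb pin: 12 mm in diameter, 26 mm tall, on the arm 26 mm from the pivot. This point is 106.5 mm above the tiles; the pin reaches from 93.5 to 119.5 mm.
- catch_pivot (a point): Vertical pivot axis of the catch, 90 mm from the well's axis along the bin's -x; this point is at the underside of the arm, 87.5 mm above the tiles.
- scoop: Orange plastic scoop, 160 mm long, 64 mm wide, 41 mm high, in the other half of the bay; leave alone. Origin at the underside near its middle, handle to its -x.
- strainer: Folded green mesh strainer, 90 mm disc, 15 mm high, in the bay; leave alone. Origin centre of underside.
- coaster_low: Blue ceramic coaster, 96 mm disc, 8 mm thick, under the white one; leave alone. Origin centre of underside.
- coaster_top: White ceramic coaster, same size, on the blue one; leave alone. Origin centre of underside.
- scraper: Grey silicone scraper with black handle, 175 mm long, 12 mm high; leave alone. Origin at the underside near its middle, blade to its +x.
- tin: Shoe-polish tin, 82 mm disc, 24 mm high; leave alone. Origin centre of underside.
- brush: Wooden shoe brush, 150 by 45 mm, 40 mm high; leave alone. Origin centre of underside.
- spray: Clear bottle with blue cap, 60 mm in diameter, 165 mm tall; leave alone. Origin centre of underside.

How it is judged:
On the way, in this order (a step that is already met when the one before it is completed fails the run):
1. the lid is down on its studs, flat on the rim of the well (z of lid in the frame of bin between 0.076 and 0.0825 m and horizontal distance between lid and bin below 0.004 m and angle between lid's own z axis and vertical below 0.04 rad), for 0.2 s.
2. the catch is swung in over the lid's edge (value of joint catch above 1.4 rad), for 0.2 s.
At the end, for the whole second after the job is handed in: The lid lies on its three studs, flush on the rim of the well (underside within 2.5 mm of the rim, centred within 4 mm, tilted less than 0.04 rad) and at rest, and the catch is swung in over its edge (joint above 1.4 rad of 1.57) (all of step 1 and value of joint catch above 1.4 rad and linear speed of lid below 0.01 m/s); the robot touches nothing.
It fails at once if lid pressed or knocked against the bin, its studs or catch with more than 40 N (contact force between lid and bin above 40 N).
It fails at once if a bystander moved by more than 20 mm (distance of any of scoop, strainer, coaster_low, coaster_top, scraper, tin, brush, spray from where it was at the start of the episode above 0.02 m).
It also fails if it takes over 72 s, if anything falls off the work surface, if the arm or the gripper's body presses on something with over 40 N, if the wrist force passes 120 N, or if a joint passes its speed limit or range.

ROBOT

A 6-joint arm with a two-finger parallel gripper is mounted at the origin on the work surface. World frame = base frame: x ahead of the robot, y to its left, z up, the work surface at z = 0. Lengths are in m, angles in rad, forces in N, time in s.
With the tool pointing down it reaches from about 0.25 to 0.725 m from the base axis. Payload 4 kg.
Tool frame: the origin (TCP) lies on the centre line of the jaws, within the pads' length; the fingertips stand 17 mm ahead of it and the grasp point (between the pads) lies 2 mm behind it; z points along the fingers, y is the line along which they close (so a half turn about z gives the same grasp; the last joint's range is limited). The gripper opens to 85 mm and grips with 20 to 120 N. Pads are 22 mm wide; open, the fingers measure 114 mm over their backs; the gripper's body (76 mm by 85 mm) begins 54 mm behind the grasp point. The pads swing forward as they close: fully open they stand 13 mm farther back than shut.
Start: joints at [1.101, 0.241, 0.005, 1.335, 0, 1.571], TCP at [0.226, 0.446, 0.248] pointing down, gripper open.
Joint ranges: [-2.72, 2.72], [-1.05, 1.87], [-1.09, 1.28], [-1.99, 2.15], [-1.42, 1.44], [-3.14, 3.14]. Speed limits (rad/s): [2.79, 2.79, 3.14, 3.14, 3.14, 3.14].

INTERFACE

Orientations are given as a unit quaternion [x, y, z, w].
In Python, from workcell import bot, camera, get_calibration gives the robot as it stands.
- The arm moves only by the tool apply_moves, never from a script. Its argument "steps" is a list of rows, each a list of 3 entries, a list of its own where there are three numbers: the shift along the tool's x, y, z as a fraction of full scale, then the turn, a rotation vector about the tool's x, y, z as a fraction of full scale, then the opening, from 0 (shut) to 1 (fully open). A call has exactly 8 rows; each row shifts and turns the commanded pose from where the row before left it, along the tool's axes as they then stand; what a row does not reach is not made up. Full scale, the value 1, is 20 cm for a shift and pi rad for a turn. A row lasts 1/12 s, in which the tool goes at most 41.7 mm and 7.16 degrees, less where a joint would pass 70% of its speed; a pose out of reach is approached as far as the arm can. A call with a number of a shift or a turn outside -1 to 1 is refused whole. A call with a gripper value outside its range is refused whole. The fingers move at their own pace and stop on an object; the grip force is fixed at half the most. Time passes only in rows, so rows that do not move let the fingers close, or fill a call up. It gives the time, the measured TCP pose, the force, the opening and the grip force at its end, in the units of the state.
- bot.get_obs(): the state, without advancing time (a new reading comes with each control period).
- camera(name): name is "side" or "top" or "wrist"; returns (picture, depth): 400x640x3 uint8, red, green, blue; 400x640 float32, m along the optical axis (not along the pixel's ray), 0 where there is no reading.
- get_calibration(name): a dict with "fov_y" (degrees; the focal length in pixels is half the picture's height over the tangent of half this angle, whatever the lens; pixels are square), "cx", "cy" (the principal point, pixels), "rvec" (rotation vector, rad) and "tvec" (3), from world to camera coordinates, as OpenCV has them. Camera axes: x right, y down, z forward; pixel columns grow to the right and rows downward; lengths in m; the calibration is good to about 2 mm. A picture is of the moment at which its call begins: read the wrist's pose just before it. get_calibration takes no time and is no camera call; for the wrist camera it gives the pose at the moment of the call.
- bot.job_done(): hands the job in; it is judged then, once.
The state is a dict: "clock": time; "joint_pos": joint angles; "joint_vel": joint speeds; "tau": joint torques, N m; "eef_pos": TCP position; "tool_rot": TCP orientation; "ft_force": force on the tool from outside, world axes, zero at the start; "ft_torque": the same for the moment, N m; "grip_width": finger opening in m; "grasp_force": force on a finger pad.
Only numpy, scipy, OpenCV 4.12 (cv2) and the standard library are available. Lean on these libraries where they do the work, as an engineer would, in place of code of your own. Each camera call takes 0.05 s, during which the arm holds its last target. There are 200 camera calls.

## Working session

There is one attempt and no reset: what is moved stays moved. The work goes in short steps, Python scripts to look and compute and a tool call to move; the robot and the scene stay as the last step left them, time stands still between calls to the robot, and variables do not carry over. Pictures are saved under pics/ and viewed, at most 10 in all, crops included, and the job is handed in when it is done.

Besides the shell and the picture viewer there is one more tool, called after "Call:" by a JSON object that holds its "fn" and its "kwargs". apply_moves: Moves the arm, as the interface text tells. Its arguments: {"type":"object","properties":{"steps":{"type":"array"}},"required":["steps"]}

```bash
ls; mkdir -p pics
cat > h.py <<'E'
import numpy as np, cv2
from workcell import bot, camera, get_calibration
from scipy.spatial.transform import Rotation as R
def cal(n):
    c=get_calibration(n); f=200/np.tan(np.radians(c["fov_y"])/2)
    return f,c["cx"],c["cy"],cv2.Rodrigues(np.array(c["rvec"],float))[0],np.array(c["tvec"],float)
def shot(n,name):
    C=cal(n); p,d=camera(n); cv2.imwrite(f"pics/{name}.png",p[:,:,::-1]); np.savez(f"pics/{name}.npz",d=d,p=p,f=C[0],cx=C[1],cy=C[2],R=C[3],t=C[4]); return p,d,C
def load(name):
    z=np.load(f"pics/{name}.npz"); return z["p"],z["d"],(float(z["f"]),float(z["cx"]),float(z["cy"]),z["R"],z["t"])
def ray(C,u,v):
    f,cx,cy,Rm,t=C; return -Rm.T@t, Rm.T@np.array([(u-cx)/f,(v-cy)/f,1])
def atz(C,u,v,z):
    o,r=ray(C,u,v); return o+r*(z-o[2])/r[2]
def atd(C,u,v,d):
    o,r=ray(C,u,v); return o+r*d
def proj(C,P):
    f,cx,cy,Rm,t=C; q=Rm@np.asarray(P,float)+t; return f*q[0]/q[2]+cx,f*q[1]/q[2]+cy
E
python3 - <<'E'
from h import *
shot("top","top0"); shot("side","side0")
o=bot.get_obs(); print({k:np.round(v,3) for k,v in o.items()})
for n in("top","side","wrist"): C=cal(n); print(n,C[0],np.round(-C[3].T@C[4],3),np.round(C[3][2],2))
E
```

```text
pics
{'clock': np.float64(0.1), 'joint_pos': array([ 1.101,  0.241,  0.004,  1.335, -0.   ,  1.571]), 'joint_vel': array([-0.   , -0.002,  0.003, -0.   ,  0.   ,  0.001]), 'tau': array([-0.0000e+00, -3.7314e+01,  2.5301e+01,  1.1000e-02, -0.0000e+00,
        0.0000e+00]), 'eef_pos': array([0.226, 0.445, 0.248]), 'tool_rot': array([ 0.233,  0.973, -0.001, -0.   ]), 'ft_force': array([-1.036, -0.951, -0.291]), 'ft_torque': array([ 0.014, -0.025,  0.026]), 'grasp_force': np.float64(0.0), 'grip_width': np.float64(0.085)}
top 442.7339379803898 [0.361 0.002 1.475] [ 0.09 -0.01 -1.  ]
side 479.3447656825558 [0.371 1.228 1.247] [ 0.08 -0.73 -0.68]
wrist 301.71518214729076 [0.166 0.475 0.373] [ 0.24 -0.12 -0.96]
```

View pics/top0.png

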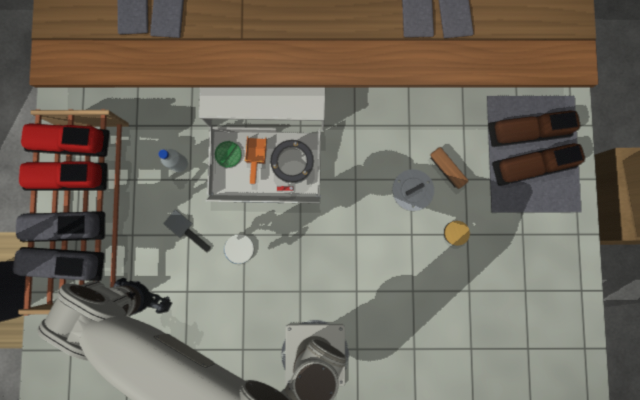

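View pics/side0.png

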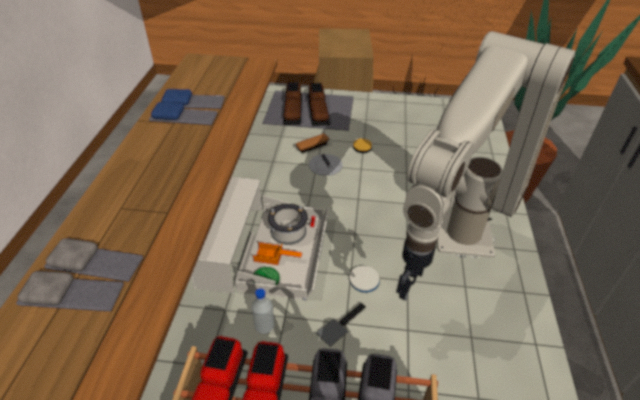

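The top view shows the well at about (292,161), the red catch near (285,188), and the lid at (412,190) with its dark bar running from about (405,193) to (425,184). The brush (449,167) and tin (457,232) are close to the lid. The side view agrees.

Run:
```python
from h import *
p,d,C=load("top0")
for n,u,v,z in [("well",292,161,.09),("catchpin",288,188,.1),("lid",412,190,.005),("h1",405,193,.036),("h2",425,184,.036),("brush",449,167,.04),("tin",457,232,.024),("bayL",210,198,.05),("bayR",320,198,.05),("housL",202,93,.15),("housR",324,95,.15),("spray",165,155,.16)]:
    print(n,np.round(atz(C,u,v,z),3))
a=cv2.resize(p[125:205,200:330],None,fx=6,fy=6,interpolation=cv2.INTER_CUBIC); cv2.imwrite("pics/top0c.png",a[:,:,::-1])
a=cv2.resize(p[140:250,375:475],None,fx=5,fy=5,interpolation=cv2.INTER_CUBIC); cv2.imwrite("pics/top0d.png",a[:,:,::-1])
o=bot.get_obs(); M=R.from_quat(o["tool_rot"]).as_matrix(); print(np.round(M,3))
```

```text
well [0.616 0.069 0.09 ]
catchpin [0.529 0.081 0.1  ]
lid [ 0.533 -0.328  0.005]
h1 [ 0.52  -0.298  0.036]
h2 [ 0.549 -0.365  0.036]
brush [ 0.605 -0.444  0.04 ]
tin [ 0.392 -0.469  0.024]
bayL [0.503 0.336 0.05 ]
bayR [ 0.502 -0.02   0.05 ]
housL [0.817 0.343 0.15 ]
housR [ 0.811 -0.031  0.15 ]
spray [0.622 0.448 0.16 ]
[[-0.892  0.453 -0.001]
 [ 0.453  0.892 -0.002]
 [-0.    -0.002 -1.   ]]
```

Call:
{"fn": "apply_moves", "kwargs": {"steps": [[[-0.1,-0.09,0],[0,0,0],1],[[-0.149,-0.131,0],[0,0,0],1],[[-0.149,-0.131,0],[0,0,0],1],[[-0.149,-0.131,0],[0,0,0],1],[[-0.149,-0.131,0],[0,0,0],1],[[-0.149,-0.131,0],[0,0,0],1],[[-0.149,-0.131,0],[0,0,0],1],[[-0.149,-0.131,0],[0,0,0],1]]}}

```text
clock: 0.77
eef_pos: [0.3389, 0.1609, 0.2481]
tool_rot: [0.232, 0.973, -0.0, -0.0]
ft_force: [1.0, 0.1, 0.3]
grip_width: 0.0853
grasp_force: 0.0
```

Call:
{"fn": "apply_moves", "kwargs": {"steps": [[[-0.149,-0.131,0],[0,0,0],1],[[-0.149,-0.131,0],[0,0,0],1],[[-0.149,-0.131,0],[0,0,0],1],[[-0.149,-0.131,0],[0,0,0],1],[[-0.149,-0.131,0],[0,0,0],1],[[-0.149,-0.131,0],[0,0,0],1],[[-0.149,-0.131,0],[0,0,0],1],[[-0.149,-0.131,0],[0,0,0],1]]}}

```text
clock: 1.43
eef_pos: [0.4567, -0.1341, 0.248]
tool_rot: [0.233, 0.972, 0.0, -0.0]
ft_force: [0.6, 0.9, 0.3]
grip_width: 0.0857
grasp_force: 0.0
```

Call:
{"fn": "apply_moves", "kwargs": {"steps": [[[-0.149,-0.131,0],[0,0,0],1],[[-0.149,-0.131,0],[0,0,0],1],[[-0.149,-0.131,0],[0,0,0],1],[[0,0,0],[0,0,0.037],1],[[0,0,0],[0,0,0.037],1],[[0,0,0],[0,0,0.037],1],[[0,0,0],[0,0,0.037],1],[[0,0,0],[0,0,0],1]]}}

```text
clock: 2.1
eef_pos: [0.5005, -0.2427, 0.2475]
tool_rot: [0.452, 0.892, -0.0, -0.001]
ft_force: [0.5, -0.2, 0.0]
grip_width: 0.0851
grasp_force: 0.0
```

Run:
```python
from h import *
o=bot.get_obs(); print({k:np.round(o[k],3) for k in("clock","joint_pos","eef_pos","tool_rot","ft_force")})
p,d,C=shot("wrist","w1")
shot("top","top1")
print(R.from_quat(o["tool_rot"]).as_matrix().round(3), np.round(-C[3].T@C[4],3))
p,d,C=load("top1"); a=cv2.resize(p[125:205,200:330],None,fx=6,fy=6,interpolation=cv2.INTER_CUBIC); cv2.imwrite("pics/top1c.png",a[:,:,::-1])
```

```text
{'clock': np.float64(2.1), 'joint_pos': array([-0.452,  0.355,  0.16 ,  1.378, -0.   ,  0.485]), 'eef_pos': array([ 0.5  , -0.243,  0.247]), 'tool_rot': array([ 0.452,  0.892, -0.   , -0.001]), 'ft_force': array([ 0.487, -0.24 ,  0.029])}
[[-0.592  0.806 -0.002]
 [ 0.806  0.592  0.001]
 [ 0.001 -0.001 -1.   ]] [ 0.46  -0.189  0.373]
```

View pics/w1.png

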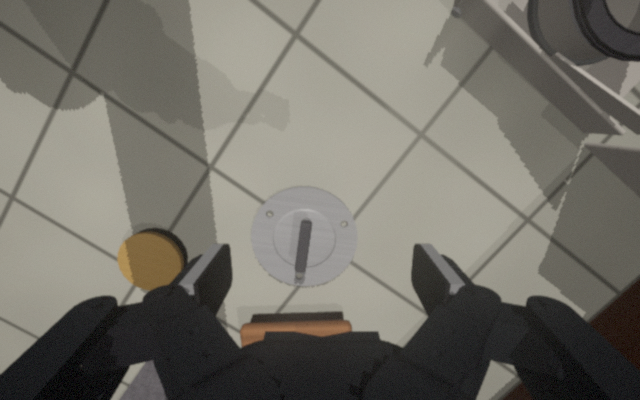

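The wrist view shows the lid centred at about (304,236). Holes are visible at (269,213), (344,224) and near (299,281) under the bar's lower end, and the bar runs from about (306,222) to (300,280). The brush is just below it in the picture and the tin is at (152,258).

Run:
```python
from h import *
p,d,C=load("w1")
c=atz(C,304,236,.005); 
hs=[atz(C,u,v,.005) for u,v in((269,213),(344,224),(299,281))]
print(c.round(4)); print(np.mean(hs,0).round(4))
for h in hs: print(h.round(3),np.linalg.norm(h-np.mean(hs,0)).round(4),np.degrees(np.arctan2(*(h-np.mean(hs,0))[1::-1])).round(1))
a=atz(C,306,222,.036);b=atz(C,300,280,.036);print(a,b,np.degrees(np.arctan2(*(b-a)[1::-1])),np.linalg.norm(a-b))
a=cv2.resize(p[170:310,230:380],None,fx=4,fy=4,interpolation=cv2.INTER_CUBIC)
q=cv2.imread("pics/top1c.png"); cv2.imwrite("pics/mix.png",np.hstack([a[:560,:,::-1][:480], q[:, :]])[:, :] if False else a[:,:,::-1])
```

```text
[ 0.5332 -0.328   0.005 ]
[ 0.5367 -0.3328  0.005 ]
[ 0.479 -0.329  0.005] 0.0583 176.0
[ 0.565 -0.284  0.005] 0.0569 59.9
[ 0.566 -0.386  0.005] 0.0609 -61.0
[ 0.5185847  -0.30032007  0.036     ] [ 0.55747256 -0.36759324  0.036     ] -59.96955440443197 0.0777042149386333
```

View pics/mix.png

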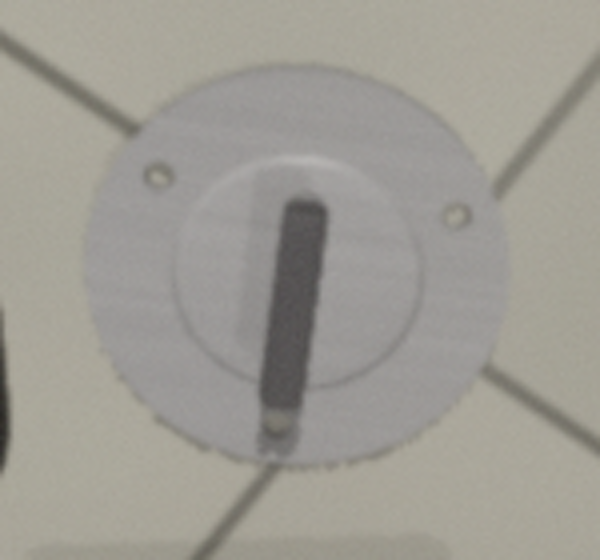

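View pics/top1c.png

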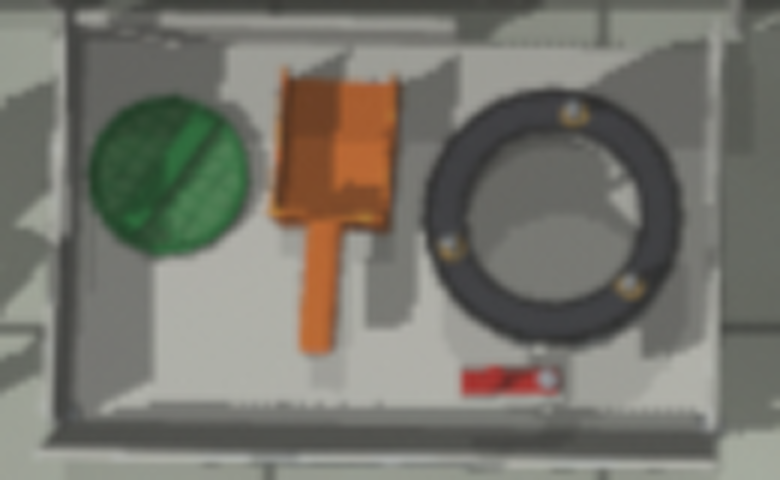

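The crop shows holes at (269.5,214), (344,224) and (299.5,274.5), and the bar from (306.5,220) to (300,272). In the top crop the three studs are at (573,112), (452,246) and (630,287), the rim is centred near (553,217), and the catch arm points left from its pivot at (547,380).

Run:
```python
from h import *
p,d,C=load("w1")
hs=np.array([atz(C,u,v,.004) for u,v in((299.3,274.5),(269.5,214.2),(344,224))]); 
def fit(hs,r=.056):
    from scipy.optimize import least_squares
    f=lambda x: np.concatenate([[h[0]-x[0]-r*np.cos(x[2]+k*2*np.pi/3),h[1]-x[1]-r*np.sin(x[2]+k*2*np.pi/3)] for k,h in enumerate(hs)])
    a0=np.arctan2(*(hs[0]-hs.mean(0))[1::-1]); s=least_squares(f,[*hs.mean(0)[:2],a0]); print("centre",s.x[:2].round(4),"deg",np.degrees(s.x[2]).round(1),"res",s.fun.round(4))
def order(hs): 
    a=np.arctan2(*(hs-hs.mean(0))[:,1::-1].T); return hs[np.argsort(a)]
print("lid"); 
a0=order(hs); i=[k for k in range(3) if np.allclose(a0[k],hs[0])][0]; fit(np.roll(a0,-i,0))
a=atz(C,306.5,220,.036);b=atz(C,299.7,272,.036);print((a+b)/2,np.degrees(np.arctan2(*(b-a)[1::-1])),np.linalg.norm(a-b))
p,d,C=load("top1")
st=np.array([atz(C,200+(x-2.5)/6,125+(y-2.5)/6,.096) for x,y in((573,112),(452,246),(630,287))])
print("studs"); fit(order(st)); 
print("rim",atz(C,200+(553-2.5)/6,125+(217-2.5)/6,.08))
print("pivot",atz(C,200+(547-2.5)/6,125+(380-2.5)/6,.095))
print("housing edges",[atz(C,200+(x-2.5)/6,125+(y-2.5)/6,.05) for x,y in((50,440),(715,445))])
```

```text
lid
centre [ 0.5355 -0.3307] deg -61.6 res [-0.0011  0.0018  0.0006 -0.0008  0.0005 -0.001 ]
[ 0.53415726 -0.32830796  0.036     ] -61.40950721974496 0.06920572260436941
studs
centre [0.6171 0.0705] deg -132.3 res [-0.0007  0.0002  0.0002  0.0008  0.0005 -0.0011]
rim [0.61892329 0.07060728 0.08      ]
pivot [0.52977706 0.07274332 0.095     ]
housing edges [array([0.50310465, 0.34243603, 0.05      ]), array([ 0.4998708 , -0.01561805,  0.05      ])]
```

Call:
{"fn": "apply_moves", "kwargs": {"steps": [[[0,0,0],[0,0,0.022],0.7],[[0,0,0],[0,0,0.021],0.7],[[-0.093,-0.01,0.147],[0,0,0],0.7],[[-0.093,-0.01,0.147],[0,0,0],0.7],[[-0.093,-0.01,0.147],[0,0,0],0.7],[[-0.093,-0.01,0.147],[0,0,0],0.7],[[-0.092,-0.011,0.147],[0,0,0],0.7],[[0,0,0],[0,0,0],0.7]]}}

```text
clock: 2.87
eef_pos: [0.5334, -0.3293, 0.0931]
tool_rot: [0.51, 0.86, -0.0, -0.006]
ft_force: [-1.3, 0.6, -1.5]
grip_width: 0.0599
grasp_force: 0.0
```

Run:
```python
from h import *
o=bot.get_obs(); print({k:np.round(o[k],4) for k in("clock","joint_pos","eef_pos","tool_rot","ft_force")})
p,d,C=shot("wrist","w2")
M=R.from_quat(o["tool_rot"]).as_matrix(); print(np.degrees(np.arctan2(M[1,0],M[0,0])))
```

```text
{'clock': np.float64(2.8667), 'joint_pos': array([-5.5260e-01,  5.9720e-01,  1.3430e-01,  1.1191e+00, -9.0000e-04,
        5.1680e-01]), 'eef_pos': array([ 0.5334, -0.3293,  0.0931]), 'tool_rot': array([ 5.096e-01,  8.604e-01, -4.000e-04, -5.600e-03]), 'ft_force': array([-1.292 ,  0.5567, -1.5112])}
118.72238781067135
```

View pics/w2.png

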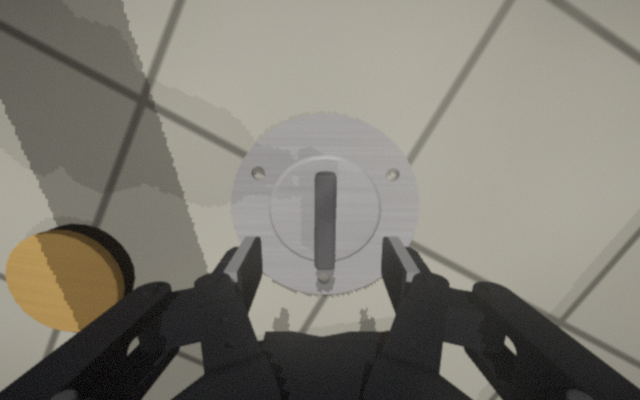

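The bar is vertical at u≈325 (rows 173 to 268), with the jaws on either side and holes at (258,174), (392,175) and (324,276). The tool is well aligned.

Run:
```python
from h import *
p,d,C=load("w2")
hs=np.array([atz(C,u,v,.004) for u,v in((324.3,275),(258.5,174),(392.5,175))]); m=hs.mean(0)
print(m,[np.degrees(np.arctan2(*(h-m)[1::-1])).round(1) for h in hs],[np.linalg.norm(h-m).round(4) for h in hs])
a=atz(C,325.5,173,.036);b=atz(C,324.5,269,.036);print((a+b)/2,np.degrees(np.arctan2(*(b-a)[1::-1])),np.linalg.norm(a-b))
o=bot.get_obs(); M=R.from_quat(o["tool_rot"]).as_matrix();print("err tool",M.T@((a+b)/2-o["eef_pos"]), M.T@(m-o["eef_pos"]))
print(np.abs(M.T@np.array([0,0,1])).round(4), o["eef_pos"],o["clock"])
```

```text
[ 0.53543284 -0.33054232  0.004     ] [np.float64(-61.7), np.float64(179.3), np.float64(57.5)] [np.float64(0.0539), np.float64(0.0554), np.float64(0.0555)]
[ 0.53463794 -0.32946425  0.036     ] -61.61316492334524 0.0653074836861883
err tool [-0.00174591  0.0003673   0.06020892] [-0.00332777  0.00069261  0.0921962 ]
[0.008  0.0046 1.    ] [ 0.53394866 -0.3283971   0.09622195] 2.9167
```

Call:
{"fn": "apply_moves", "kwargs": {"steps": [[[-0.01,0.002,0.09],[0,0,0],0.7],[[0,0,0.09],[0,0,0],0.7],[[0,0,0.09],[0,0,0],0.7],[[0,0,0.06],[0,0,0],0.7],[[0,0,0.02],[0,0,0],0.7],[[0,0,0],[0,0,0],0.7],[[0,0,0],[0,0,0],0.7],[[0,0,0],[0,0,0],0.7]]}}

```text
clock: 3.58
eef_pos: [0.5388, -0.3309, 0.033]
tool_rot: [0.51, 0.86, 0.0, 0.001]
ft_force: [-0.3, -0.1, -0.3]
grip_width: 0.0599
grasp_force: 0.0
```

Call:
{"fn": "apply_moves", "kwargs": {"steps": [[[0,0,0],[0,0,0],0.4],[[0,0,0],[0,0,0],0.0],[[0,0,0],[0,0,0],0.0],[[0,0,0],[0,0,0],0.0],[[0,0,0],[0,0,0],0.0],[[0,0,0],[0,0,0],0.0],[[0,0,0],[0,0,0],0.0],[[0,0,0],[0,0,0],0.0]]}}

```text
clock: 4.25
eef_pos: [0.5377, -0.3309, 0.032]
tool_rot: [0.51, 0.86, -0.0, 0.0]
ft_force: [-2.2, -0.9, 6.5]
grip_width: 0.0127
grasp_force: 61.8
```

Call:
{"fn": "apply_moves", "kwargs": {"steps": [[[0,0,-0.03],[0,0,0],0.0],[[0,0,-0.09],[0,0,0],0.0],[[0,0,-0.15],[0,0,0],0.0],[[0,0,-0.15],[0,0,0],0.0],[[0,0,-0.15],[0,0,0],0.0],[[0,0,-0.15],[0,0,0],0.0],[[0,0,-0.12],[0,0,0],0.0],[[0,0,0],[0,0,0],0.0]]}}

```text
clock: 4.92
eef_pos: [0.5402, -0.3316, 0.2048]
tool_rot: [0.51, 0.86, 0.0, 0.005]
ft_force: [1.4, -0.4, -2.7]
grip_width: 0.0124
grasp_force: 60.8
```

Call:
{"fn": "apply_moves", "kwargs": {"steps": [[[0,0,0],[0,0,0],0.0],[[0,0,0],[0,0,0],0.0],[[0,0,0],[0,0,-0.03],0.0],[[0,0,0],[0,0,-0.035],0.0],[[0,0,0],[0,0,-0.035],0.0],[[0,0,0],[0,0,-0.035],0.0],[[0,0,0],[0,0,0],0.0],[[0,0,0],[0,0,0],0.0]]}}

```text
clock: 5.58
eef_pos: [0.5366, -0.3297, 0.1963]
tool_rot: [0.319, 0.948, 0.001, -0.003]
ft_force: [-0.2, 0.5, -4.8]
grip_width: 0.0125
grasp_force: 60.6
```

Run:
```python
from h import *
o=bot.get_obs(); print({k:np.round(o[k],4) for k in("clock","joint_pos","eef_pos","tool_rot","ft_force","ft_torque","grip_width")})
shot("wrist","w3")
M=R.from_quat(o["tool_rot"]).as_matrix(); print(M.round(4),np.degrees(np.arctan2(M[1,0],M[0,0])))
```

```text
{'clock': np.float64(5.5833), 'joint_pos': array([-5.5100e-01,  5.2930e-01,  2.9710e-01,  1.3439e+00,  1.0000e-04,
        9.7500e-02]), 'eef_pos': array([ 0.5366, -0.3297,  0.1963]), 'tool_rot': array([ 3.186e-01,  9.479e-01,  6.000e-04, -2.600e-03]), 'ft_force': array([-0.1509,  0.5017, -4.7708]), 'ft_torque': array([-0.0239, -0.0412, -0.038 ]), 'grip_width': np.float64(0.0125)}
[[-7.97e-01  6.04e-01 -4.50e-03]
 [ 6.04e-01  7.97e-01  2.90e-03]
 [ 5.30e-03 -4.00e-04 -1.00e+00]] 142.84252177907806
```

View pics/w3.png

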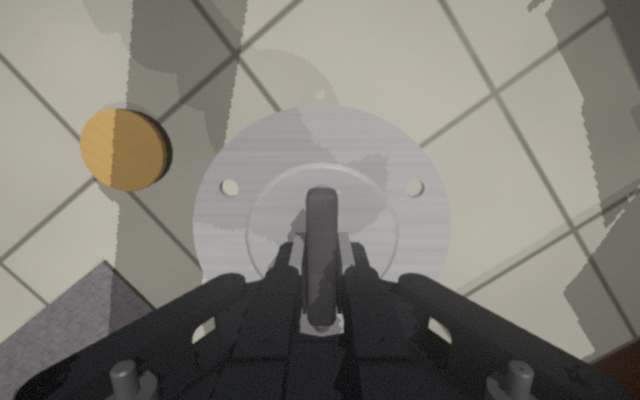

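The lid hangs level in the grip, with two holes visible at (230,187) and (414,187).

```bash
cat >> h.py <<'E'
def M4(o): return R.from_quat(o["tool_rot"]).as_matrix(), np.array(o["eef_pos"])
E
python3 - <<'E'
from h import *
p,d,C=load("w3"); o=bot.get_obs(); M,t=M4(o)
T=lambda P: M.T@(P-t)
P=[]
for u,v in [(210,230),(220,160),(260,130),(320,120),(380,130),(430,160),(440,230),(425,250),(215,250),(300,115),(350,115)]:
    z=np.median(d[v-2:v+3,u-2:u+3]); P.append(T(atd(C,u,v,z)))
P=np.array(P); A=np.c_[P[:,:2],np.ones(len(P))]; s=np.linalg.lstsq(A,P[:,2],rcond=None)[0]; print("plane z=ax+by+c",s.round(4),"res",(A@s-P[:,2]).round(4))
for u,v in ((230,187),(414,187)):
    # intersect ray w/ plane
    oo,r=ray(C,u,v); a=T(oo); b=M.T@r; lam=(s[0]*a[0]+s[1]*a[1]+s[2]-a[2])/(b[2]-s[0]*b[0]-s[1]*b[1]); print((a+lam*b).round(4))
# lid edge extents
for u,v in ((193,230),(450,230),(320,105)):
    oo,r=ray(C,u,v); a=T(oo); b=M.T@r; lam=(s[2]-a[2])/b[2]; print("edge",(a+lam*b).round(4))
# hole centroid by eye-threshold
g=cv2.cvtColor(p,cv2.COLOR_RGB2GRAY)
for (u,v) in((230,187),(414,187)):
    w=g[v-12:v+13,u-15:u+16]; print(w[::3,::2])
E
```

```text
plane z=ax+by+c [-0.0032  0.0042  0.028 ] res [-0.0003  0.0001  0.0001 -0.0001  0.0003 -0.0006  0.0004 -0.      0.0001
  0.0001 -0.0001]
[ 0.0307 -0.0487  0.0277]
[0.0306 0.0471 0.0281]
edge [ 0.0066 -0.0707  0.028 ]
edge [0.0067 0.0685 0.028 ]
edge [ 0.0715 -0.0019  0.028 ]
[[156 154 155 155 155 157 157 157 153 155 157 156 156 155 157 156]
 [154 156 154 156 155 157 160 159 156 155 155 156 156 156 156 155]
 [152 154 153 145 151 181 181 181 179 174 158 155 156 154 154 154]
 [153 152 143 102 172 184 181 183 181 180 179 165 155 153 155 155]
 [156 154 124 109 175 183 183 182 182 181 180 177 159 157 158 156]
 [154 152 139 120 152 179 184 183 184 183 183 178 158 154 154 154]
 [155 153 153 137 130 148 170 182 180 182 178 168 155 154 154 155]
 [156 157 156 155 148 143 140 144 148 145 154 156 155 157 157 157]
 [152 151 155 155 154 154 152 154 151 154 154 153 153 153 154 154]]
[[168 168 171 172 171 171 171 171 169 170 169 170 170 168 169 171]
 [170 172 169 171 169 172 171 170 173 171 171 170 170 170 169 170]
 [168 169 170 169 170 170 173 176 178 175 168 156 171 170 171 170]
 [171 171 171 171 175 177 178 177 176 176 176 146 142 172 171 171]
 [172 172 172 175 176 175 177 178 176 177 176 153 122 166 170 174]
 [168 170 167 170 175 178 175 177 176 178 166 125 127 167 170 168]
 [168 168 167 170 173 176 176 175 172 155 125 127 160 171 169 169]
 [169 169 170 168 168 158 153 147 142 143 151 166 169 170 171 170]
 [172 173 171 170 171 173 171 171 171 169 171 172 173 172 174 172]]
```

Call:
{"fn": "apply_moves", "kwargs": {"steps": [[[0,0,0],[0,0,-0.0345],0.0],[[0,0,0],[0,0,-0.0345],0.0],[[0,0,0],[0,0,-0.0345],0.0],[[0,0,0],[0,0,-0.0345],0.0],[[-0.006,0.08,0],[0,0,0],0.0],[[-0.012,0.15,0],[0,0,0],0.0],[[-0.012,0.15,0],[0,0,0],0.0],[[-0.012,0.15,0],[0,0,0],0.0]]}}

```text
clock: 6.3
eef_pos: [0.5681, -0.2273, 0.1985]
tool_rot: [0.108, 0.994, 0.0, -0.001]
ft_force: [0.0, -0.6, -4.7]
grip_width: 0.0123
grasp_force: 60.6
```

Call:
{"fn": "apply_moves", "kwargs": {"steps": [[[-0.012,0.15,0],[0,0,0],0.0],[[-0.012,0.15,0],[0,0,0],0.0],[[-0.012,0.15,0],[0,0,0],0.0],[[-0.012,0.15,0],[0,0,0],0.0],[[-0.012,0.15,0],[0,0,0],0.0],[[-0.006,0.1,0],[0,0,0],0.0],[[0,0,0],[0,0,0],0.0],[[0,0,0],[0,0,0],0.0]]}}

```text
clock: 6.97
eef_pos: [0.6168, -0.0633, 0.1985]
tool_rot: [0.105, 0.994, -0.0, -0.001]
ft_force: [0.1, -0.2, -5.1]
grip_width: 0.0128
grasp_force: 60.6
```

Call:
{"fn": "apply_moves", "kwargs": {"steps": [[[0,0,0],[0,0,0],0.0],[[0,0,0],[0,0,0],0.0],[[0,0,0],[0,0,0],0.0],[[0,0,0],[0,0,0],0.0],[[0,0,0],[0,0,0],0.0],[[0,0,0],[0,0,0],0.0],[[0,0,0],[0,0,0],0.0],[[0,0,0],[0,0,0],0.0]]}}

```text
clock: 7.63
eef_pos: [0.617, -0.0654, 0.1993]
tool_rot: [0.106, 0.994, 0.0, 0.0]
ft_force: [-0.3, -0.7, -5.1]
grip_width: 0.0125
grasp_force: 60.6
```

Run:
```python
from h import *
o=bot.get_obs(); print({k:np.round(o[k],4) for k in("clock","joint_pos","eef_pos","tool_rot","ft_force","ft_torque","grip_width")})
shot("wrist","w4"); p,d,C=load("w4"); np.savez("pics/w4o.npz",**{k:o[k] for k in("eef_pos","tool_rot")})
M,t=M4(o); print(M.round(4),np.degrees(np.arctan2(M[1,0],M[0,0])))
a=proj(C,[.617,.0705,.08]); print(a)
```

```text
{'clock': np.float64(7.6333), 'joint_pos': array([-1.0560e-01,  5.0430e-01,  2.6410e-01,  1.3305e+00,  1.0000e-04,
        1.0690e-01]), 'eef_pos': array([ 0.617 , -0.0654,  0.1993]), 'tool_rot': array([0.1061, 0.9944, 0.    , 0.    ]), 'ft_force': array([-0.2542, -0.6677, -5.1294]), 'ft_torque': array([-0.0305, -0.0423,  0.044 ]), 'grip_width': np.float64(0.0125)}
[[-9.775e-01  2.109e-01  0.000e+00]
 [ 2.109e-01  9.775e-01  1.000e-04]
 [-0.000e+00  1.000e-04 -1.000e+00]] 167.82240739410565
(np.float64(485.72048165034835), np.float64(163.20814569329082))
```

View pics/w4.png

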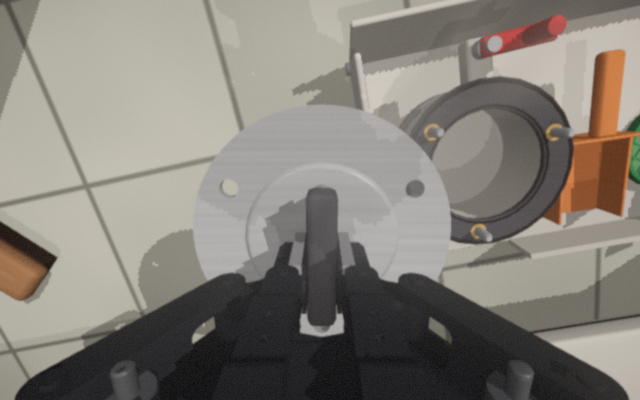

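The whole stud ring is in view to the right of the held lid, with studs near (433,132), (556,132) and (481,233). The catch pivot is at (495,44) and its pin at about (558,26). I'll enlarge this part.

Run:
```python
from h import *
p,d,C=load("w4")
cv2.imwrite("pics/w4c.png",cv2.resize(p[105:250,415:590],None,fx=4,fy=4,interpolation=cv2.INTER_CUBIC)[:,:,::-1])
```

```text
(no output)
```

View pics/w4c.png

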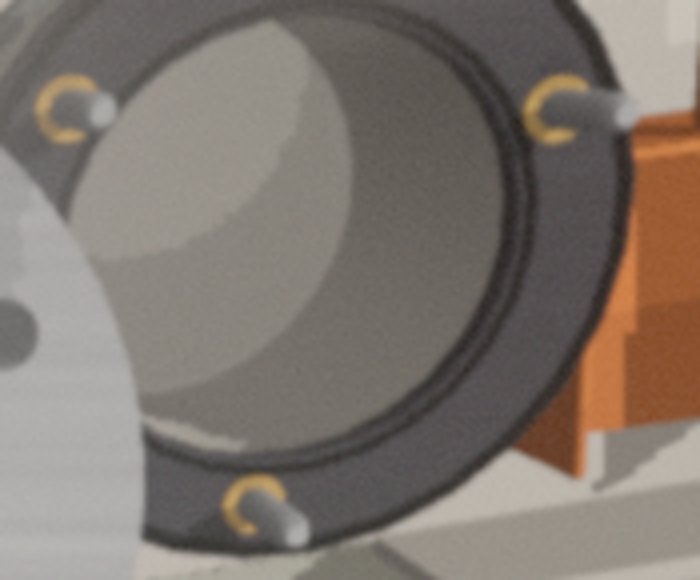

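Yellow base rings sit at crop (70,109), (556,109) and (255,505). The tips are at (102,110), (627,111) and (296,530).

Run:
```python
from h import *
from scipy.optimize import least_squares
p,d,C=load("w4"); z=np.load("pics/w4o.npz"); M,t=M4(z)
r=.056
def fit(pts,zz,plane=False):
    if plane: # in tool frame at depth zz
        H=[]
        for u,v in pts:
            oo,ry=ray(C,u,v); a=M.T@(oo-t); b=M.T@ry; H.append((a+b*(zz-a[2])/b[2])[:2])
        H=np.array(H)
    else: H=np.array([atz(C,u,v,zz)[:2] for u,v in pts])
    return H
cr=lambda L:[(415+(x-1.5)/4,105+(y-1.5)/4) for x,y in L]
for nm,L,zz in(("base",[(70,109),(556,109),(255,505)],.081),("tip",[(102,110),(627,111),(296,530)],.0975)):
    H=fit(cr(L),zz); m=H.mean(0)
    f=lambda x: np.concatenate([H[k]-x[:2]-r*np.array([np.cos(x[2]+s),np.sin(x[2]+s)]) for k,s in enumerate((0,-2*np.pi/3*sg,2*np.pi/3*sg))])
    best=None
    for sg in(1,-1):
        s=least_squares(f,[*m,np.arctan2(*(H[0]-m)[::-1])])
        if best is None or s.cost<best[0]: best=(s.cost,s.x,s.fun)
    print(nm,best[1][:2].round(4),np.degrees(best[1][2]).round(2)%120,best[2].round(4))
# catch
print("pivot top",atz(C,495,44,.094),"pin top",atz(C,558,26,.1195))
# lid in tool frame from w4 holes
H=fit([(229.5,188),(415,188)],.028,True); print("holes tool",H.round(4))
```

```text
base [0.6201 0.0714] 107.93 [ 0.0001  0.0005 -0.     -0.0005 -0.0001  0.0001]
tip [0.6193 0.0718] 107.71000000000001 [ 0.0003  0.0001  0.0002 -0.0001 -0.0005  0.    ]
pivot top [0.5304156 0.0754863 0.094    ] pin top [0.53062146 0.09950861 0.1195    ]
holes tool [[ 0.0301 -0.0492]
 [ 0.0302  0.0478]]
```

Call:
{"fn": "apply_moves", "kwargs": {"steps": [[[0.014,0.076,0],[0,0,0],0.0],[[0.021,0.12,0],[0,0,0],0.0],[[0.021,0.12,0],[0,0,0],0.0],[[0.021,0.12,0],[0,0,0],0.0],[[0.021,0.12,0],[0,0,0],0.0],[[0.0215,0.12,0],[0,0,0],0.0],[[0,0,0],[0,0,0],0.0],[[0,0,0],[0,0,0],0.0]]}}

```text
clock: 8.35
eef_pos: [0.6219, 0.0743, 0.1992]
tool_rot: [0.104, 0.995, -0.0, -0.0]
ft_force: [0.4, -1.1, -4.7]
grip_width: 0.0128
grasp_force: 60.6
```

Call:
{"fn": "apply_moves", "kwargs": {"steps": [[[0,0,0.05],[0,0,0],0.0],[[0,0,0.07],[0,0,0],0.0],[[0,0,0.07],[0,0,0],0.0],[[0,0,0.06],[0,0,0],0.0],[[0,0,0.03],[0,0,0],0.0],[[0,0,0.02],[0,0,0],0.0],[[0,0,0],[0,0,0],0.0],[[0,0,0],[0,0,0],0.0]]}}

```text
clock: 9.02
eef_pos: [0.6223, 0.0716, 0.1395]
tool_rot: [0.106, 0.994, 0.0, 0.0]
ft_force: [0.2, 0.1, -3.8]
grip_width: 0.0126
grasp_force: 60.6
```

Call:
{"fn": "apply_moves", "kwargs": {"steps": [[[0,0,0],[0,0,0],0.0],[[0,0,0],[0,0,0],0.0],[[0,0,0],[0,0,0],0.0],[[0,0,0],[0,0,0],0.0],[[0,0,0],[0,0,0],0.0],[[0,0,0],[0,0,0],0.0],[[0,0,0],[0,0,0],0.0],[[0,0,0],[0,0,0],0.0]]}}

```text
clock: 9.68
eef_pos: [0.6221, 0.072, 0.1393]
tool_rot: [0.106, 0.994, -0.0, -0.0]
ft_force: [-0.3, -0.1, -4.5]
grip_width: 0.0126
grasp_force: 60.6
```

Run:
```python
from h import *
o=bot.get_obs(); M,t=M4(o); print({k:np.round(o[k],4) for k in("clock","eef_pos","tool_rot","ft_force","ft_torque","grip_width")})
print("lid centre",t+M@[.0022,-.0007,.033],"deg",np.degrees(np.arctan2(M[1,0],M[0,0]))-180)
print("err in tool",(M.T@(np.array([.6198,.0716,.098])-(t+M@[.0022,-.0007,.033]))).round(4))
shot("wrist","w5")
```

```text
{'clock': np.float64(9.6833), 'eef_pos': array([0.6221, 0.072 , 0.1393]), 'tool_rot': array([ 0.1059,  0.9944, -0.    , -0.    ]), 'ft_force': array([-0.3246, -0.1283, -4.472 ]), 'ft_torque': array([ 0.0122,  0.0148, -0.0107]), 'grip_width': np.float64(0.0126)}
lid centre [0.61978907 0.0718102  0.10629326] deg -12.15372638849064
err in tool [-0.0001 -0.0002  0.0083]
```

Call:
{"fn": "apply_moves", "kwargs": {"steps": [[[0,0,0.005],[0,0,0],0.0],[[0,0,0.005],[0,0,0],0.0],[[0,0,0.005],[0,0,0],0.0],[[0,0,0.005],[0,0,0],0.0],[[0,0,0.005],[0,0,0],0.0],[[0,0,0.005],[0,0,0],0.0],[[0,0,0.005],[0,0,0],0.0],[[0,0,0.005],[0,0,0],0.0]]}}

```text
clock: 10.4
eef_pos: [0.6221, 0.072, 0.1312]
tool_rot: [0.106, 0.994, 0.0, -0.0]
ft_force: [-0.8, -0.0, -5.0]
grip_width: 0.0129
grasp_force: 60.6
```

Call:
{"fn": "apply_moves", "kwargs": {"steps": [[[0,0,0.0025],[0,0,0],0.0],[[0,0,0.0025],[0,0,0],0.0],[[0,0,0.0025],[0,0,0],0.0],[[0,0,0.0025],[0,0,0],0.0],[[0,0,0],[0,0,0],0.0],[[0,0,0],[0,0,0],0.0],[[0,0,0],[0,0,0],0.0],[[0,0,0],[0,0,0],0.0]]}}

```text
clock: 11.07
eef_pos: [0.6222, 0.072, 0.1294]
tool_rot: [0.106, 0.994, -0.0, 0.0]
ft_force: [0.6, 0.2, -4.3]
grip_width: 0.0126
grasp_force: 60.6
```

No contact so far. I'll keep easing down.

Call:
{"fn": "apply_moves", "kwargs": {"steps": [[[0,0,0.0025],[0,0,0],0.0],[[0,0,0.0025],[0,0,0],0.0],[[0,0,0.0025],[0,0,0],0.0],[[0,0,0.0025],[0,0,0],0.0],[[0,0,0.0025],[0,0,0],0.0],[[0,0,0.0025],[0,0,0],0.0],[[0,0,0],[0,0,0],0.0],[[0,0,0],[0,0,0],0.0]]}}

```text
clock: 11.73
eef_pos: [0.6221, 0.072, 0.1262]
tool_rot: [0.106, 0.994, -0.0, -0.0]
ft_force: [0.3, -0.4, -4.1]
grip_width: 0.0129
grasp_force: 60.6
```

Call:
{"fn": "apply_moves", "kwargs": {"steps": [[[0,0,0.0025],[0,0,0],0.0],[[0,0,0.0025],[0,0,0],0.0],[[0,0,0.0025],[0,0,0],0.0],[[0,0,0.0025],[0,0,0],0.0],[[0,0,0.0025],[0,0,0],0.0],[[0,0,0.0025],[0,0,0],0.0],[[0,0,0.0025],[0,0,0],0.0],[[0,0,0.0025],[0,0,0],0.0]]}}

```text
clock: 12.4
eef_pos: [0.6221, 0.072, 0.1222]
tool_rot: [0.106, 0.994, -0.0, -0.0]
ft_force: [-1.3, -0.2, -4.4]
grip_width: 0.0125
grasp_force: 60.6
```

Call:
{"fn": "apply_moves", "kwargs": {"steps": [[[0,0,0.0025],[0,0,0],0.0],[[0,0,0.0025],[0,0,0],0.0],[[0,0,0.0025],[0,0,0],0.0],[[0,0,0.0025],[0,0,0],0.0],[[0,0,0.0025],[0,0,0],0.0],[[0,0,0.0025],[0,0,0],0.0],[[0,0,0.0025],[0,0,0],0.0],[[0,0,0.0025],[0,0,0],0.0]]}}

```text
clock: 13.07
eef_pos: [0.6221, 0.072, 0.1183]
tool_rot: [0.106, 0.994, 0.0, 0.0]
ft_force: [-0.1, -0.1, -4.9]
grip_width: 0.0128
grasp_force: 60.6
```

Call:
{"fn": "apply_moves", "kwargs": {"steps": [[[0,0,0.0025],[0,0,0],0.0],[[0,0,0.0025],[0,0,0],0.0],[[0,0,0.0025],[0,0,0],0.0],[[0,0,0.0025],[0,0,0],0.0],[[0,0,0.0025],[0,0,0],0.0],[[0,0,0.0025],[0,0,0],0.0],[[0,0,0],[0,0,0],0.0],[[0,0,0],[0,0,0],0.0]]}}

```text
clock: 13.73
eef_pos: [0.6221, 0.072, 0.1152]
tool_rot: [0.106, 0.994, -0.0, -0.0]
ft_force: [0.1, 0.3, -5.1]
grip_width: 0.0127
grasp_force: 60.6
```

Underside is at about 82 mm. Next I'll take small steps and watch the force.

Call:
{"fn": "apply_moves", "kwargs": {"steps": [[[0,0,0.0025],[0,0,0],0.0],[[0,0,0.0015],[0,0,0],0.0],[[0,0,0.0015],[0,0,0],0.0],[[0,0,0],[0,0,0],0.0],[[0,0,0.0015],[0,0,0],0.0],[[0,0,0],[0,0,0],0.0],[[0,0,0],[0,0,0],0.0],[[0,0,0],[0,0,0],0.0]]}}

```text
clock: 14.4
eef_pos: [0.6221, 0.072, 0.1139]
tool_rot: [0.106, 0.994, -0.0, -0.0]
ft_force: [-0.1, -0.4, -3.5]
grip_width: 0.0124
grasp_force: 60.6
```

Call:
{"fn": "apply_moves", "kwargs": {"steps": [[[0,0,0.0015],[0,0,0],0.0],[[0,0,0],[0,0,0],0.0],[[0,0,0.0015],[0,0,0],0.0],[[0,0,0],[0,0,0],0.0],[[0,0,0.0015],[0,0,0],0.0],[[0,0,0],[0,0,0],0.0],[[0,0,0],[0,0,0],0.0],[[0,0,0],[0,0,0],0.0]]}}

```text
clock: 15.07
eef_pos: [0.6221, 0.072, 0.113]
tool_rot: [0.106, 0.994, -0.0, 0.0]
ft_force: [0.7, -0.1, -4.0]
grip_width: 0.0126
grasp_force: 60.6
```

Call:
{"fn": "apply_moves", "kwargs": {"steps": [[[0,0,0.0015],[0,0,0],0.0],[[0,0,0],[0,0,0],0.0],[[0,0,0.0015],[0,0,0],0.0],[[0,0,0],[0,0,0],0.0],[[0,0,0],[0,0,0],0.0],[[0,0,0],[0,0,0],0.0],[[0,0,0],[0,0,0],0.0],[[0,0,0],[0,0,0],0.0]]}}

```text
clock: 15.73
eef_pos: [0.6221, 0.072, 0.1124]
tool_rot: [0.106, 0.994, 0.0, 0.0]
ft_force: [0.5, -0.5, -4.9]
grip_width: 0.0126
grasp_force: 60.6
```

Call:
{"fn": "apply_moves", "kwargs": {"steps": [[[0,0,0.0015],[0,0,0],0.0],[[0,0,0],[0,0,0],0.0],[[0,0,0.0015],[0,0,0],0.0],[[0,0,0],[0,0,0],0.0],[[0,0,0.0015],[0,0,0],0.0],[[0,0,0],[0,0,0],0.0],[[0,0,0],[0,0,0],0.0],[[0,0,0],[0,0,0],0.0]]}}

```text
clock: 16.4
eef_pos: [0.6221, 0.072, 0.112]
tool_rot: [0.106, 0.994, 0.0, 0.0]
ft_force: [-2.1, -0.5, -0.2]
grip_width: 0.0126
grasp_force: 61.2
```

The force dropped from −4.7 to about 0 with the underside at 80 mm, so the lid is resting on the rim. I'll release it and back straight up.

Call:
{"fn": "apply_moves", "kwargs": {"steps": [[[0,0,0],[0,0,0],0.2],[[0,0,0],[0,0,0],0.35],[[0,0,0],[0,0,0],0.5],[[0,0,0],[0,0,0],0.5],[[0,0,0],[0,0,0],0.5],[[0,0,0],[0,0,0],0.5],[[0,0,0],[0,0,0],0.5],[[0,0,0],[0,0,0],0.5]]}}

```text
clock: 17.07
eef_pos: [0.6221, 0.072, 0.1115]
tool_rot: [0.106, 0.994, -0.0, 0.0]
ft_force: [0.5, 0.3, -0.3]
grip_width: 0.0425
grasp_force: 0.0
```

Call:
{"fn": "apply_moves", "kwargs": {"steps": [[[0,0,-0.03],[0,0,0],0.5],[[0,0,-0.06],[0,0,0],0.5],[[0,0,-0.1],[0,0,0],0.5],[[0,0,-0.1],[0,0,0],0.5],[[0,0,-0.1],[0,0,0],0.5],[[0,0,-0.06],[0,0,0],0.5],[[0,0,0],[0,0,0],0.4],[[0,0,0],[0,0,0],0.28]]}}

```text
clock: 17.73
eef_pos: [0.6227, 0.0721, 0.2025]
tool_rot: [0.106, 0.994, 0.0, 0.001]
ft_force: [-0.1, -0.6, -0.1]
grip_width: 0.0247
grasp_force: 0.0
```

Call:
{"fn": "apply_moves", "kwargs": {"steps": [[[0,0,0],[0,0,-0.038],0.28],[[0,0,0],[0,0,-0.038],0.28],[[0,0,0],[0,0,-0.038],0.28],[[0,0,0],[0,0,-0.038],0.28],[[0,0,0],[0,0,-0.038],0.28],[[0,0,0],[0,0,-0.038],0.28],[[0,0,0],[0,0,-0.038],0.28],[[0,0,0],[0,0,-0.038],0.28]]}}

```text
clock: 18.4
eef_pos: [0.6212, 0.0719, 0.1995]
tool_rot: [-0.366, 0.931, 0.0, -0.002]
ft_force: [1.0, -0.1, -0.5]
grip_width: 0.0236
grasp_force: 0.0
```

Run:
```python
from h import *
p4,d4,C4=load("w4")
for v in range(34,54,3): print([ (np.round(atd(C4,u,v,d4[v,u])[2],3) if d4[v,u]>0 else 0) for u in range(480,512,3)])
o=bot.get_obs(); M,t=M4(o); print({k:np.round(o[k],4) for k in("clock","joint_pos","eef_pos","tool_rot","ft_force","grip_width")},np.degrees(np.arctan2(M[1,0],M[0,0])))
p,d,C=shot("wrist","w6")
# lid plane: points on ring 47..66 mm radius about the well axis, by depth
vv,uu=np.mgrid[0:400:2,0:640:2]; f,cx,cy,Rm,tt=C; D=d[::2,::2]
X=(np.stack([(uu-cx)/f*D,(vv-cy)/f*D,D],-1)-tt)@Rm
r=np.hypot(X[...,0]-.6198,X[...,1]-.0716); m=(D>0)&(r>.046)&(r<.068)&(abs(X[...,2]-.085)<.006)
A=np.c_[X[m][:,0]-.6198,X[m][:,1]-.0716,np.ones(m.sum())]; s=np.linalg.lstsq(A,X[m][:,2],rcond=None)[0]; print("lid plane",s.round(4),m.sum())
# red pixels
hsv=cv2.cvtColor(p,cv2.COLOR_RGB2HSV); red=(((hsv[...,0]<6)|(hsv[...,0]>174))&(hsv[...,1]>140)&(hsv[...,2]>60))
v,u=np.nonzero(red); 
if len(v): print("red",len(v),u.min(),u.max(),v.min(),v.max())
```

```text
[np.float64(0.013), np.float64(0.012), np.float64(0.01), np.float64(0.01), np.float64(0.092), np.float64(0.092), np.float64(0.092), np.float64(0.093), np.float64(0.093), np.float64(0.093), np.float64(0.093)]
[np.float64(0.077), np.float64(0.092), np.float64(0.093), np.float64(0.092), np.float64(0.097), np.float64(0.097), np.float64(0.097), np.float64(0.093), np.float64(0.093), np.float64(0.093), np.float64(0.093)]
[np.float64(0.091), np.float64(0.094), np.float64(0.094), np.float64(0.096), np.float64(0.097), np.float64(0.097), np.float64(0.098), np.float64(0.098), np.float64(0.092), np.float64(0.092), np.float64(0.093)]
[np.float64(0.09), np.float64(0.093), np.float64(0.094), np.float64(0.097), np.float64(0.097), np.float64(0.096), np.float64(0.097), np.float64(0.096), np.float64(0.093), np.float64(0.093), np.float64(0.094)]
[np.float64(0.09), np.float64(0.092), np.float64(0.096), np.float64(0.096), np.float64(0.099), np.float64(0.097), np.float64(0.098), np.float64(0.096), np.float64(0.093), np.float64(0.094), np.float64(0.093)]
[np.float64(0.091), np.float64(0.091), np.float64(0.094), np.float64(0.098), np.float64(0.096), np.float64(0.097), np.float64(0.097), np.float64(0.093), np.float64(0.093), np.float64(0.091), np.float64(0.092)]
[np.float64(0.087), np.float64(0.092), np.float64(0.093), np.float64(0.093), np.float64(0.094), np.float64(0.093), np.float64(0.092), np.float64(0.091), np.float64(0.091), np.float64(0.004), np.float64(0.007)]
{'clock': np.float64(18.4), 'joint_pos': array([ 0.1152,  0.517 ,  0.2853,  1.3424, -0.    , -0.6335]), 'eef_pos': array([0.6212, 0.0719, 0.1995]), 'tool_rot': array([-3.657e-01,  9.307e-01,  4.000e-04, -1.600e-03]), 'ft_force': array([ 0.9685, -0.12  , -0.4533]), 'grip_width': np.float64(0.0236)} -137.09770578578554
lid plane [-0.0003  0.0002  0.0846] 2407
```

View pics/w6.png

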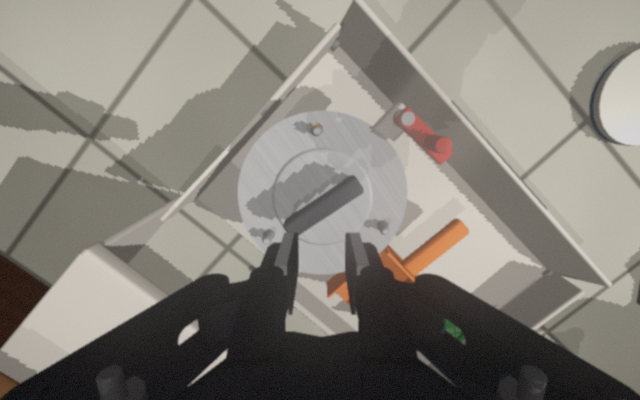

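The lid is flat (top plane at 84.6 mm, no tilt) with the studs showing through its holes. The catch pivot is at about (407,117) and the pin near (443,149). I'll fix the pin position from depth.

Run:
```python
from h import *
for n in("w4","w6"):
    p,d,C=load(n); f,cx,cy,Rm,tt=C
    vv,uu=np.mgrid[0:400,0:640]; X=(np.stack([(uu-cx)/f*d,(vv-cy)/f*d,d],-1)-tt)@Rm
    m=(d>0)&(p[...,0]>1.8*p[...,1])&(p[...,0]>1.8*p[...,2])&(X[...,2]>.114)&(X[...,2]<.13)&(abs(X[...,0]-.53)<.03)
    q=X[m]; print(n,len(q),q.mean(0).round(4),((q.min(0)+q.max(0))/2).round(4))
o=bot.get_obs(); M,t=M4(o); print("to pin, tool fraction",(M.T@(np.array([.530,.0985,.2])-t)/.2).round(3))
```

```text
w4 280 [0.5294 0.0989 0.1189] [0.5295 0.0989 0.1193]
w6 2 [0.5292 0.0954 0.1195] [0.5292 0.0954 0.1195]
to pin, tool fraction [ 0.242  0.409 -0.001]
```

Call:
{"fn": "apply_moves", "kwargs": {"steps": [[[0.0485,0.082,0],[0,0,0],0.28],[[0.0485,0.082,0],[0,0,0],0.28],[[0.0485,0.082,0],[0,0,0],0.28],[[0.0485,0.082,0],[0,0,0],0.28],[[0.0485,0.082,0],[0,0,0],0.28],[[0,0,0],[0,0,0],0.28],[[0,0,0],[0,0,0],0.28],[[0,0,0.08],[0,0,0],0.28]]}}

```text
clock: 19.12
eef_pos: [0.5334, 0.0999, 0.1879]
tool_rot: [-0.362, 0.932, -0.001, 0.003]
ft_force: [1.1, 0.5, -0.3]
grip_width: 0.0238
grasp_force: 0.0
```

Call:
{"fn": "apply_moves", "kwargs": {"steps": [[[0,0,0.07],[0,0,0],0.28],[[0,0,0],[0,0,0],0.28],[[0,0,0],[0,0,0],0.28],[[0,0,0],[0,0,0],0.28],[[0,0,0],[0,0,0],0.28],[[0,0,0],[0,0,0],0.28],[[0,0,0],[0,0,0],0.28],[[0,0,0],[0,0,0],0.28]]}}

```text
clock: 19.78
eef_pos: [0.5312, 0.0996, 0.172]
tool_rot: [-0.363, 0.932, -0.0, 0.0]
ft_force: [0.1, 0.4, -0.2]
grip_width: 0.0238
grasp_force: 0.0
```

Run:
```python
from h import *
o=bot.get_obs(); M,t=M4(o); print(t.round(4),M.round(3),o["ft_force"].round(1),o["grip_width"])
p,d,C=shot("wrist","w7"); f,cx,cy,Rm,tt=C
vv,uu=np.mgrid[0:400,0:640]; X=(np.stack([(uu-cx)/f*d,(vv-cy)/f*d,d],-1)-tt)@Rm
m=(d>0)&(p[...,0]>1.8*p[...,1])&(p[...,0]>1.8*p[...,2])&(X[...,2]>.116)&(X[...,2]<.123)&(abs(X[...,0]-.53)<.03)
q=X[m]; print(len(q)); c=(q.min(0)+q.max(0))/2; print(c.round(4),"tool",(M.T@(c-t)).round(4), q.min(0).round(4),q.max(0).round(4))
```

```text
[0.5312 0.0996 0.172 ] [[-0.737 -0.676  0.001]
 [-0.676  0.737  0.   ]
 [-0.001 -0.001 -1.   ]] [ 0.1  0.4 -0.2] 0.023782738514134583
236
[0.5291 0.0992 0.1184] tool [0.0019 0.0012 0.0536] [0.5237 0.0939 0.1162] [0.5344 0.1046 0.1206]
```

Call:
{"fn": "apply_moves", "kwargs": {"steps": [[[0.009,0.006,0.03],[0,0,0],0.28],[[0,0,0.06],[0,0,0],0.28],[[0,0,0.06],[0,0,0],0.28],[[0,0,0.05],[0,0,0],0.28],[[0,0,0.035],[0,0,0],0.28],[[0,0,0.02],[0,0,0],0.28],[[0,0,0],[0,0,0],0.28],[[0,0,0],[0,0,0],0.28]]}}

```text
clock: 20.5
eef_pos: [0.5289, 0.0993, 0.1205]
tool_rot: [-0.363, 0.932, 0.0, -0.0]
ft_force: [0.1, -0.1, 0.4]
grip_width: 0.024
grasp_force: 0.0
```

Call:
{"fn": "apply_moves", "kwargs": {"steps": [[[-0.008,-0.018,0],[0,0,0],0.28],[[-0.008,-0.018,0],[0,0,0],0.28],[[-0.008,-0.018,0],[0,0,0],0.28],[[-0.007,-0.018,0],[0,0,0],0.28],[[-0.003,-0.013,0],[0,0,0],0.28],[[-0.003,-0.013,0],[0,0,0],0.28],[[-0.003,-0.012,0],[0,0,0],0.28],[[-0.003,-0.012,0],[0,0,0],0.28]]}}

```text
clock: 21.17
eef_pos: [0.5526, 0.0888, 0.1212]
tool_rot: [-0.364, 0.932, 0.001, 0.001]
ft_force: [-0.3, 4.0, 0.8]
grip_width: 0.0238
grasp_force: 1.7
```

Call:
{"fn": "apply_moves", "kwargs": {"steps": [[[0.002,-0.013,0],[0,0,0],0.28],[[0.002,-0.013,0],[0,0,0],0.28],[[0.002,-0.012,0],[0,0,0],0.28],[[0.003,-0.012,0],[0,0,0],0.28],[[0.005,-0.01,0],[0,0,0],0.28],[[0.006,-0.01,0],[0,0,0],0.28],[[0,0,0],[0,0,0],0.28],[[0,0,0],[0,0,0],0.28]]}}

```text
clock: 21.83
eef_pos: [0.5581, 0.0731, 0.1204]
tool_rot: [-0.363, 0.932, -0.001, -0.0]
ft_force: [0.5, -0.2, -0.4]
grip_width: 0.024
grasp_force: 0.0
```

```bash
cat > pin.py <<'E'
from h import *
import sys
o=bot.get_obs(); M,t=M4(o); print(t.round(4),o["ft_force"].round(1),o["clock"])
p,d,C=shot("wrist",sys.argv[1]); f,cx,cy,Rm,tt=C
vv,uu=np.mgrid[0:400,0:640]; X=(np.stack([(uu-cx)/f*d,(vv-cy)/f*d,d],-1)-tt)@Rm
m=(d>0)&(p[...,0]>1.8*p[...,1])&(p[...,0]>1.8*p[...,2])&(X[...,2]>.09)&(X[...,2]<.123)&(abs(X[...,0]-.54)<.06)
q=X[m]; print("red",len(q),q.min(0).round(4),q.max(0).round(4))
q=q[q[:,2]>.1155]
if len(q): c=(q.min(0)+q.max(0))/2; print("pin top",len(q),c.round(4),"theta",np.arctan2(c[0]-.5293,c[1]-.0732).round(3),"tool",(M.T@(c-t)).round(4))
r=np.hypot(X[...,0]-.6198,X[...,1]-.0716); m=(d>0)&(r>.046)&(r<.068)&(abs(X[...,2]-.085)<.006)
A=np.c_[X[m][:,0]-.6198,X[m][:,1]-.0716,np.ones(m.sum())]; print("lid plane",np.linalg.lstsq(A,X[m][:,2],rcond=None)[0].round(4),m.sum())
E
python3 pin.py w8
```

```text
[0.5581 0.0731 0.1204] [ 0.5 -0.2 -0.4] 21.8333
red 1372 [0.5243 0.0669 0.0908] [0.5753 0.0875 0.1206]
pin top 400 [0.5556 0.0782 0.1184] theta 1.384 tool [-0.0016  0.0054  0.002 ]
lid plane [-0.0019 -0.0012  0.0845] 9204
```

Call:
{"fn": "apply_moves", "kwargs": {"steps": [[[0.005,-0.006,0],[0,0,0],0.28],[[0.005,-0.006,0],[0,0,0],0.28],[[0.005,-0.006,0],[0,0,0],0.28],[[0.004,-0.005,0],[0,0,0],0.28],[[0,0,0],[0,0,0],0.28],[[0,0,0],[0,0,0],0.28],[[0,0,0],[0,0,0],0.28],[[0,0,0],[0,0,0],0.28]]}}

```text
clock: 22.55
eef_pos: [0.5584, 0.0679, 0.1205]
tool_rot: [-0.363, 0.932, -0.0, -0.0]
ft_force: [0.9, 0.5, -0.4]
grip_width: 0.0236
grasp_force: 0.4
```

```bash
python3 pin.py w9
```

```text
[0.5584 0.0679 0.1205] [ 0.9  0.5 -0.4] 22.55
red 1391 [0.5249 0.0666 0.0906] [0.5755 0.0799 0.1211]
pin top 406 [0.5557 0.0732 0.1184] theta 1.571 tool [-0.0016  0.0057  0.0021]
lid plane [-0.002  -0.0006  0.0846] 8054
```

The catch is at about 1.57 rad. I'll centre the jaws off the pin and lift clear.

Call:
{"fn": "apply_moves", "kwargs": {"steps": [[[-0.004,0.014,0],[0,0,0],0.28],[[-0.004,0.013,0],[0,0,0],0.28],[[0,0,0],[0,0,0],0.28],[[0,0,0],[0,0,0],0.28],[[0,0,-0.03],[0,0,0],0.28],[[0,0,-0.06],[0,0,0],0.28],[[0,0,-0.1],[0,0,0],0.28],[[0,0,-0.1],[0,0,0],0.28]]}}

```text
clock: 23.27
eef_pos: [0.5555, 0.073, 0.1789]
tool_rot: [-0.363, 0.932, 0.0, -0.001]
ft_force: [-0.3, -0.5, 0.7]
grip_width: 0.0239
grasp_force: 0.0
```

Call:
{"fn": "apply_moves", "kwargs": {"steps": [[[0,0,-0.12],[0,0,0],0.28],[[0,0,-0.12],[0,0,0],0.28],[[0,0,-0.1],[0,0,0],0.28],[[0,0,0],[0,0,0],0.28],[[0,0,0],[0,0,0],0.28],[[0,0,0],[0,0,0],0.28],[[0,0,0],[0,0,0],0.28],[[0,0,0],[0,0,0],0.28]]}}

```text
clock: 23.93
eef_pos: [0.5552, 0.0731, 0.2451]
tool_rot: [-0.363, 0.932, 0.0, -0.001]
ft_force: [-0.7, -0.8, -0.1]
grip_width: 0.0241
grasp_force: 0.0
```

```bash
python3 pin.py w10
```

```text
[0.5552 0.0731 0.2451] [-0.7 -0.8 -0.1] 23.9333
red 425 [0.5254 0.0675 0.0913] [0.575  0.0793 0.1208]
pin top 114 [0.5558 0.0733 0.119 ] theta 1.567 tool [-0.0009 -0.0004  0.126 ]
lid plane [-0.0004 -0.0003  0.0846] 5718
```

The catch is at 1.57, the lid is flat at 84.6 mm top height, and the robot is clear, so I'm handing in.

```bash
python3 -c "
from workcell import bot
print(bot.job_done())"
```

```text
the job is handed in; nothing more can be done
None
```

The job is handed in: the lid lies flat on the rim over its three studs, the red catch is swung in to about 1.57 rad, and the arm is clear; the hand-in gave no verdict.

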